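Put the spice tins away on the storage tiers

ROBOT

A 6-joint arm with a two-finger parallel gripper is mounted at the origin on the work surface. World frame = base frame: x ahead of the robot, y to its left, z up, the work surface at z = 0. Lengths are in m, angles in rad, forces in N, time in s.
With the tool pointing down it reaches from about 0.35 to 0.975 m from the base axis. Payload 7.1 kg.
Tool frame: the origin (TCP) lies midway between the tips of the shut fingers; the grasp point (between the pads) lies 19 mm behind it; z points along the fingers, y is the line along which they close (so a half turn about z gives the same grasp; the last joint's range is limited). The gripper opens to 88 mm and grips with 3 to 60 N. Pads are 20 mm wide; open, the fingers measure 115 mm over their backs; the gripper's body (75 mm by 178 mm) begins 61 mm behind the grasp point.
Start: joints at [-1.277, 0.423, 1.63, -0, 1.089, -0.019], TCP at [0.192, -0.595, 0.223] pointing down, gripper open.
Joint ranges: [-3, 3], [-0.9, 2.11], [0.09, 2.58], [-1.31, 4.45], [0.11, 2.69], [-2.54, 2.54]. Speed limits (rad/s): [2.39, 2.39, 3.01, 3.14, 3.14, 3.14].

INTERFACE

Orientations are given as a unit quaternion [w, x, y, z].
In Python, from station import move_pose, movel, movej, command_gripper, wait, inverse_kinematics, read_camera, camera_info, MotionError, job_done, get_time, get_joint_pos, get_qvel, get_effort, get_tcp_pos, get_ee_rot, get_ft_force, get_ft_torque, get_grip_width, get_finger_force gives the robot as it stands. Calls block until the motion is done:
- move_pose(position, orientation): joint-space move of the TCP to a pose.
- movel(position, frame=None, v=0.15, until_force=None): straight line of the TCP; frame=None keeps the orientation; v is the mean speed in m/s. With until_force (N) it stops when the force on the tool has changed by that much, and returns True; else False.
- movej(angles): joint-space move.
- command_gripper(opening): opening from 0.0 (shut) to 1.0 (fully open); the grip force is fixed at half the most; returns when the fingers have stopped.
- wait(seconds).
- inverse_kinematics(position, orientation): joint angles nearest the present ones, or None.
- read_camera(name): name is "scene" or "side" or "wrist"; returns the picture (384x512x3 uint8, red, green, blue); there is no depth.
- camera_info(name): a dict with "intrinsics" (3x3 intrinsics, pixels), "T" (4x4, takes a point from camera to world coordinates); the wrist camera has in their place "tool_from_camera" (4x4, takes a point from camera to tool coordinates, whose origin is the TCP and whose axes are the flange's). Camera axes: x right, y up, looking along -z (the intrinsics and any distortion apply to the point x, -y, -z); pixel columns grow to the right and rows downward; lengths in m; the calibration is good to about 2 mm. A picture is of the moment at which its call begins: read the wrist's pose just before it. camera_info takes no time and is no camera call.
A pose or a line that the arm cannot do raises MotionError and nothing moves.
- job_done(): hands the job in; it is judged then, once.
Readings, each from a call of its own:
- get_time(): time.
- get_joint_pos(): joint angles.
- get_qvel(): joint speeds.
- get_effort(): joint torques, N m.
- get_tcp_pos(): TCP position.
- get_ee_rot(): TCP orientation.
- get_ft_force(): force on the tool from outside, world axes, zero at the start.
- get_ft_torque(): the same for the moment, N m.
- get_grip_width(): opening from 0.0 (shut) to 1.0 (fully open).
- get_finger_force(): force on a finger pad.
Only numpy, scipy, OpenCV 4.12 (cv2) and the standard library are available. Lean on these libraries where they do the work, as an engineer would, in place of code of your own. Each camera call takes 0.05 s, during which the arm holds its last target. There are 200 camera calls.

TASK

Put the four round spice tins away on the storage tiers of the same colour as their lids: on each, stand the wide tin down inside the recess on top, then stand the narrow tin upright on the middle of that wide tin's lid. Keep every tin upright on the way, and leave the square tubs, the mug and the bowl where they are.

Things in the scene. Friction and masses are not known exactly. Their poses are not given: they have to be found in the camera images.
- wide_orange_mid (a point): Wide round spice tin, steel body with a flat orange lid: 60 mm diameter, 60 mm tall, about 160 g, standing loose on the shelf. The point is its centre, half-way up (30 mm above its underside); z is its upright axis. The lid is the top 15 mm, flush with the body.
- narrow_orange_mid (a point): Narrow round spice tin, steel body with a flat orange lid: 42 mm diameter, 55 mm tall, about 80 g, standing loose on the shelf. The point is its centre, half-way up (27.5 mm above its underside); z is its upright axis. The lid is the top 15 mm, flush with the body.
- wide_white_mid (a point): Wide round spice tin, steel body with a flat white lid: 60 mm diameter, 60 mm tall, about 160 g, standing loose on the shelf. The point is its centre, half-way up (30 mm above its underside); z is its upright axis. The lid is the top 15 mm, flush with the body.
- narrow_white_mid (a point): Narrow round spice tin, steel body with a flat white lid: 42 mm diameter, 55 mm tall, about 80 g, standing loose on the shelf. The point is its centre, half-way up (27.5 mm above its underside); z is its upright axis. The lid is the top 15 mm, flush with the body.
- orange_tiers_seat (a point): Orange plastic storage tiers (two tiers high), fixed to the shelf, 110 x 110 mm seen from above. On top is one square recess, 80 x 80 mm inside, 8 mm deep, with a raised rim 15 mm wide all round. The point is the centre of the recess floor, 85 mm above the shelf; the rim's top is 8 mm higher, so a wide tin standing in it shows 52 mm above the rim. x and y run along the recess's sides, z up.
- white_tiers_seat (a point): White plastic storage tiers (one tier high), fixed to the shelf, 110 x 110 mm seen from above. On top is one square recess, 80 x 80 mm inside, 8 mm deep, with a raised rim 15 mm wide all round. The point is the centre of the recess floor, 45 mm above the shelf; the rim's top is 8 mm higher, so a wide tin standing in it shows 52 mm above the rim. x and y run along the recess's sides, z up.
- tub_orange_mid (a point): Square food tub with an orange lid, 55 x 55 mm and 45 mm tall, loose; it is not a spice tin and stays where it is. The point is its centre, 22.5 mm above the shelf.
- tub_white_mid (a point): Square food tub with a white lid, 55 x 55 mm and 45 mm tall, loose; it is not a spice tin and stays where it is. The point is its centre, 22.5 mm above the shelf.
- mug: Blue enamel mug, 76 mm across, 75 mm tall, with a handle that stands out about 35 mm towards its +y; loose; stays where it is. Origin: centre of its underside.
- bowl: Clear glass bowl, 100 mm across, 45 mm tall, loose; stays where it is. Origin: centre of its underside.
Not all that is in view belongs to the job. Leave any black or blue look-alike of the part that bears wide_orange_mid alone.

How it is judged:
At the end, for the whole second after the job is handed in: Each wide tin stands in the recess of its colour's tiers (within 15 mm of centre), each narrow tin on its colour's wide tin (within 12 mm of centre), heights within 5 mm, tilt under 0.1 rad, released, at rest; tubs, mug and bowl within 20 mm of their starts (horizontal distance between wide_orange_mid and orange_tiers_seat below 0.015 m and z of wide_orange_mid in the frame of orange_tiers_seat between 0.025 and 0.035 m and angle between each of wide_orange_mid, narrow_orange_mid, wide_white_mid, narrow_white_mid's own z axis and vertical below 0.1 rad and horizontal distance between narrow_orange_mid and wide_orange_mid below 0.012 m and z of narrow_orange_mid in the frame of wide_orange_mid between 0.0525 and 0.0625 m and linear speed of each of wide_orange, narrow_orange, wide_white, narrow_white below 0.01 m/s and horizontal distance between wide_white_mid and white_tiers_seat below 0.015 m and z of wide_white_mid in the frame of white_tiers_seat between 0.025 and 0.035 m and horizontal distance between narrow_white_mid and wide_white_mid below 0.012 m and z of narrow_white_mid in the frame of wide_white_mid between 0.0525 and 0.0625 m and distance of each of tub_orange_mid, tub_white_mid, mug, bowl from where it was at the start of the episode below 0.02 m); the robot touches nothing.
It fails at once if a tub, the mug or the bowl is moved by more than 20 mm (distance of any of tub_orange_mid, tub_white_mid, mug, bowl from where it was at the start of the episode above 0.02 m).
It fails at once if a round tin is tipped over (more than 0.7 rad) (angle between any of wide_orange_mid, wide_white_mid, narrow_orange_mid, narrow_white_mid's own z axis and vertical above 0.7 rad).
It also fails if it takes over 112 s, if anything falls off the work surface, if the arm or the gripper's body presses on something with over 40 N, if the wrist force passes 120 N, or if a joint passes its speed limit or range.

## Working session

There is one attempt and no reset: what is moved stays moved. The work goes in short steps, each a Python script; the robot and the scene stay as the last script left them, time stands still between calls to the robot, and variables do not carry over. Pictures are saved under pics/ and viewed, at most 14 in all, crops included, and the job is handed in when it is done.

```bash
mkdir -p pics; ls; python3 - <<'E'
from station import *
import cv2,numpy as np
np.set_printoptions(precision=4,suppress=True)
for n in ["scene","side","wrist"]:
    im=read_camera(n); cv2.imwrite(f"pics/{n}0.png",im[:,:,::-1])
    i=camera_info(n); print(n,{k:(np.array(v) if not isinstance(v,str) else v) for k,v in i.items()})
print(get_tcp_pos(),get_ee_rot(),get_time())
E
```

```text
pics
scene {'intrinsics': array([[467.8997,   0.    , 260.3481],
       [  0.    , 467.8997, 193.4739],
       [  0.    ,   0.    ,   1.    ]]), 'T': array([[ 0.1489, -0.6105,  0.7779,  1.4763],
       [ 0.9888,  0.0831, -0.1241, -0.2148],
       [ 0.0112,  0.7876,  0.616 ,  0.8128],
       [ 0.    ,  0.    ,  0.    ,  1.    ]])}
side {'intrinsics': array([[378.5642,   0.    , 249.7152],
       [  0.    , 378.5642, 193.0912],
       [  0.    ,   0.    ,   1.    ]]), 'T': array([[-0.9057,  0.2231, -0.3604,  0.2347],
       [-0.4236, -0.5103,  0.7485,  0.5898],
       [-0.0169,  0.8306,  0.5567,  0.5631],
       [ 0.    ,  0.    ,  0.    ,  1.    ]])}
wrist {'intrinsics': array([[316.6227,   0.    , 255.9379],
       [  0.    , 316.6227, 183.7418],
       [  0.    ,   0.    ,   1.    ]]), 'tool_from_camera': array([[-0.0011,  0.9673,  0.2537,  0.0697],
       [ 1.    ,  0.0012, -0.0005, -0.0001],
       [-0.0008,  0.2537, -0.9673, -0.1616],
       [ 0.    ,  0.    ,  0.    ,  1.    ]])}
[ 0.1922 -0.5943  0.2221] [-0.0006  0.9878  0.1558 -0.0001] 0.15
```

View pics/scene0.png

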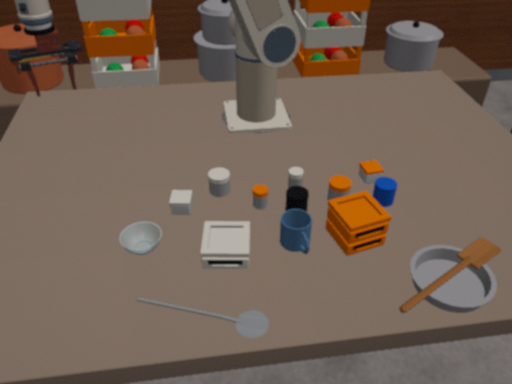

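View pics/side0.png

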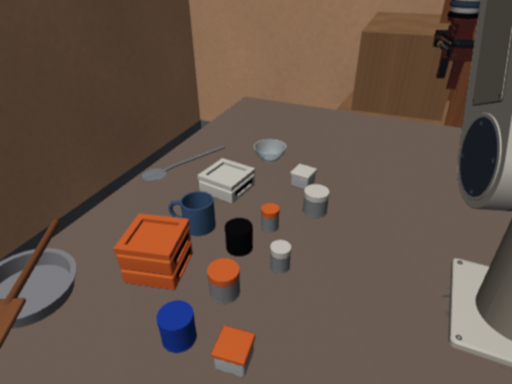

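Scene view:
- Wide white is at (219,180), wide orange at (340,188), narrow orange at (260,195) and narrow white at (296,177).
- Things that could be mistaken for tins are the black tin (297,200), blue tin (385,191), white square tub (181,201) and orange square tub (371,171).
- Orange tiers are at (358,222), white tiers at (226,243), mug at (295,230) with its handle down-right, and bowl at (141,240).

The side view agrees. Next I'll take rough positions from the masks, then a wrist view from above.

```bash
cat > h.py <<'E'
from station import *
import cv2,numpy as np
from scipy.spatial.transform import Rotation as R
np.set_printoptions(precision=4,suppress=True)
def cam(n):
    i=camera_info(n); K=np.array(i["intrinsics"])
    if n!="wrist": return K,np.array(i["T"])
    q=get_ee_rot(); T=np.eye(4); T[:3,:3]=R.from_quat([q[1],q[2],q[3],q[0]]).as_matrix(); T[:3,3]=get_tcp_pos()
    return K,T@np.array(i["tool_from_camera"])
def ray(c,uv,z):
    K,T=c; d=T[:3,:3]@np.array([(uv[0]-K[0,2])/K[0,0],-(uv[1]-K[1,2])/K[1,1],-1])
    o=T[:3,3]; return (o+d*(z-o[2])/d[2])[:2]
def down(yaw):  # tool z down; tool y axis (closing) at angle yaw from world y
    r=R.from_euler('z',yaw)*R.from_euler('x',np.pi); x,y,z,w=r.as_quat(); return np.array([w,x,y,z])
def snap(n,name):
    c=cam(n); im=read_camera(n); cv2.imwrite(f"pics/{name}.png",im[:,:,::-1]); return c,im
E
python3 - <<'E'
from h import *
c=cam("scene")
for n,uv,z in [("wW",(219,175),.06),("wO",(340,183),.06),("nO",(260,190),.055),("nW",(296,172),.055),("blk",(297,194),.06),("blu",(385,185),.06),("tubW",(181,197),.045),("tubO",(371,168),.045),("tierO",(358,211),.093),("tierW",(226,239),.053),("mug",(296,220),.075),("bowl",(141,235),.045)]:
    print(n,ray(c,uv,z))
q=down(0); print(q)
for p in [(.5,-.2,.5),(.5,-.2,.42),(.45,-.2,.42)]:
    for y in [0,np.pi/2,-np.pi/2,np.pi]: print(p,y,inverse_kinematics(p,down(y)))
E
```

```text
wW [ 0.4291 -0.1634]
wO [0.5094 0.1566]
nO [ 0.5046 -0.0608]
nW [0.4366 0.0512]
blk [0.5409 0.0314]
blu [0.5344 0.2743]
tubW [ 0.4936 -0.2692]
tubO [0.4322 0.273 ]
tierO [0.6663 0.1515]
tierW [ 0.6772 -0.1672]
mug [0.658 0.003]
bowl [ 0.6273 -0.3658]
[0. 1. 0. 0.]
(0.5, -0.2, 0.5) 0 [-0.4026  0.0915  1.4505 -0.      1.5996  1.1682]
(0.5, -0.2, 0.5) 1.5707963267948966 [-0.4026  0.0915  1.4505  0.      1.5996 -0.4026]
(0.5, -0.2, 0.5) -1.5707963267948966 None
(0.5, -0.2, 0.5) 3.141592653589793 [-0.4026  0.0915  1.4505  0.      1.5996 -1.9734]
(0.5, -0.2, 0.42) 0 [-0.4026  0.1215  1.5836 -0.      1.4365  1.1682]
(0.5, -0.2, 0.42) 1.5707963267948966 [-0.4026  0.1215  1.5836  0.      1.4365 -0.4026]
(0.5, -0.2, 0.42) -1.5707963267948966 None
(0.5, -0.2, 0.42) 3.141592653589793 [-0.4026  0.1215  1.5836  0.      1.4365 -1.9734]
(0.45, -0.2, 0.42) 0 [-0.4424  0.0413  1.6715 -0.      1.4287  1.1284]
(0.45, -0.2, 0.42) 1.5707963267948966 [-0.4424  0.0413  1.6715  0.      1.4287 -0.4424]
(0.45, -0.2, 0.42) -1.5707963267948966 None
(0.45, -0.2, 0.42) 3.141592653589793 [-0.4424  0.0413  1.6715  0.      1.4287 -2.0132]
```

```bash
python3 - <<'E'
from h import *
t=get_time(); move_pose([.62,-.02,.45],down(0)); print("dt",get_time()-t, get_tcp_pos(),get_joint_pos())
c,im=snap("wrist","w1"); np.save("c1K.npy",c[0]);np.save("c1T.npy",c[1])
hsv=cv2.cvtColor(im,cv2.COLOR_RGB2HSV)
for n,lo,hi in [("O",(3,180,120),(18,255,255)),("W",(0,0,165),(180,45,255))]:
    k,l,s,ce=cv2.connectedComponentsWithStats(cv2.inRange(hsv,lo,hi))
    for i in range(1,k):
        if s[i,4]>80: print(n,s[i],ce[i],ray(c,ce[i],.058))
E
```

```text
dt 2.6583 [ 0.6199 -0.0207  0.4497] [-0.0525  0.2499  1.3648 -0.0002  1.5275  1.5192]
O [ 103   80   88   83 4780] [147.4226 120.6299] [0.6567 0.1653]
O [176  83  19  60 136] [185.125  111.7574] [0.6715 0.0997]
O [143 190  33  29 638] [158.0157 203.6818] [0.5069 0.1592]
O [267 196  21  22 365] [276.7562 206.2247] [ 0.5015 -0.0589]
O [ 87 230  32  28 695] [102.977  242.8216] [0.429  0.2699]
W [ 15   0  24  14 186] [23.2366  4.5   ] [0.8364 0.3444]
W [  16    0   87   66 3806] [65.382  30.9829] [0.7981 0.2842]
W [ 303   75   78   75 4471] [340.1915 111.8985] [ 0.6707 -0.1646]
W [ 423  109   56   56 1987] [450.8475 138.4857] [ 0.6251 -0.3604]
W [371 195  35  31 820] [387.5976 210.1427] [ 0.4934 -0.2639]
W [207 232  23  20 370] [217.8108 241.4459] [0.4313 0.0518]
W [316 233  25  29 527] [327.2676 247.537 ] [ 0.4182 -0.1565]
```

View pics/w1.png

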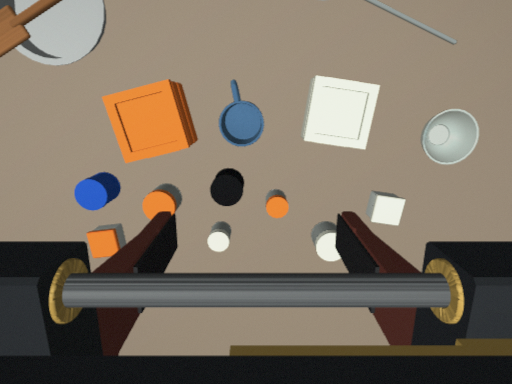

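The overhead view shows all four round lids: wide orange (159,204), narrow orange (277,206), narrow white (218,240) and wide white (328,245), partly behind a finger. The tubs are square, at (103,243) and (388,209). Black tin is at (227,187), blue at (95,193), the tiers at (148,120) and (340,112), and mug handle at (236,90). I'll take nearer views over each half to refine the positions.

```bash
python3 - <<'E'
from h import *
ims=[]
for n,y in [("O",.13),("W",-.16)]:
    move_pose([.59,y,.34],down(0)); wait(.2)
    c,im=snap("wrist","h"+n); np.savez("h"+n+".npz",K=c[0],T=c[1]); ims.append(im[:300])
    hsv=cv2.cvtColor(im,cv2.COLOR_RGB2HSV)
    for m,lo,hi in [("O",(3,180,120),(18,255,255)),("W",(0,0,165),(180,45,255))]:
        k,l,s,ce=cv2.connectedComponentsWithStats(cv2.inRange(hsv,lo,hi))
        for i in range(1,k):
            if s[i,4]>150: print(n,m,s[i],ce[i],ray(c,ce[i],.058))
cv2.imwrite("pics/both.png",np.vstack(ims)[:,:,::-1]); print(get_time())
E
```

```text
O O [ 180   50  105  107 7640] [233.6795 102.9759] [0.6585 0.159 ]
O O [ 217  192   39   39 1193] [236.0101 211.0595] [0.5029 0.1588]
O O [366 198  30  28 615] [380.1772 211.335 ] [ 0.5019 -0.0555]
O O [164 247  19  26 265] [174.5396 262.5245] [0.4188 0.2557]
O W [  64    0  105   36 2450] [117.3543  14.4392] [0.7683 0.3051]
O W [ 422   46   90   95 6545] [469.0052  94.7832] [ 0.6683 -0.1598]
O W [414  49  26  79 512] [426.4434  86.0352] [ 0.6798 -0.1006]
O W [492 198  20  36 523] [503.7132 216.6922] [ 0.4928 -0.2408]
O W [292 243  28  25 557] [305.4219 254.7576] [0.4314 0.0531]
W O [   0   48   78  104 4626] [ 24.407 104.559] [0.6548 0.1559]
W O [ 35  51  35  84 339] [52.4159 91.4838] [0.6719 0.1151]
W O [ 54  55  32  78 374] [69.5187 92.8155] [0.6702 0.0924]
W O [  22  191   41   39 1197] [ 41.6942 210.6383] [0.5024 0.1585]
W O [177 198  28  27 565] [190.0124 211.3805] [ 0.5013 -0.061 ]
W W [ 218   45   92   96 6989] [262.2012  92.432 ] [ 0.6709 -0.167 ]
W W [ 368   89   71   71 3080] [404.3269 126.8393] [ 0.6252 -0.364 ]
W W [ 308  198   42   37 1016] [326.002  214.8681] [ 0.4959 -0.2629]
W W [106 242  20  16 167] [113.7066 248.3174] [0.4415 0.0588]
W W [240 244  40  29 979] [259.2268 259.0358] [ 0.4235 -0.1639]
5.25
```

View pics/both.png

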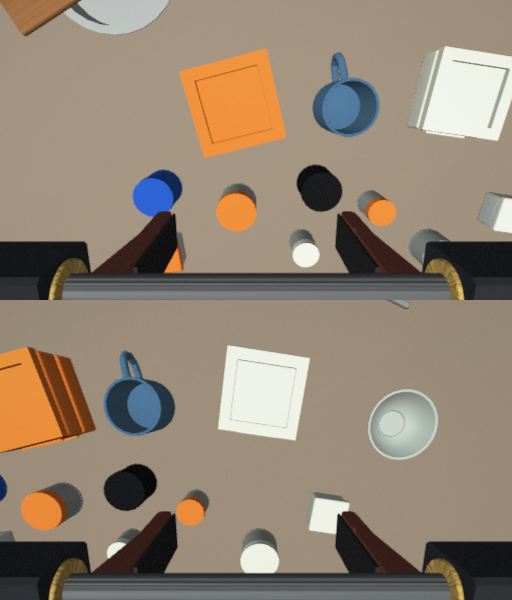

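The crops confirm the choice. Round orange and white lids sit at (236,211), (380,211), (305,255) top and (260,560) bottom, and the tubs are clearly square. Both recesses are fully visible and empty. I'll start with the wide white tin.

```bash
cat >> h.py <<'E'
def go(xy,z,v=.25): movel([xy[0],xy[1],z],v=v)
def pick(xy,dz,opening,zt=.2):
    command_gripper(opening)
    move_pose([xy[0],xy[1],.13],down(0)); print("touch",movel([xy[0],xy[1],dz],v=.12,until_force=10),get_tcp_pos())
    command_gripper(0.); print("grip",get_grip_width()*88,get_finger_force(),get_time())
    go(xy,zt,.15); print("lifted",get_grip_width()*88,get_finger_force(),get_tcp_pos())
def place(xy,zb,dz,zt=.2,rel=1.):
    move_pose([xy[0],xy[1],zt],down(0)); wait(.2); go(xy,zb+dz+.015,.12)
    print("contact",movel([xy[0],xy[1],zb+dz-.002],v=.03,until_force=4),get_tcp_pos()-[xy[0],xy[1],zb+dz],get_ft_force())
    command_gripper(rel); wait(.2); go(xy,zt,.15); print("t",get_time())
E
python3 - <<'E'
from h import *
W=np.load("hW.npz");W=(W["K"],W["T"]);O=np.load("hO.npz");O=(O["K"],O["T"])
P=dict(tW=ray(W,(262.4,92.7),.053),tO=ray(O,(234,103),.093),wW=ray(W,(260,263.5),.06),wO=ray(O,(236,211.5),.06),nO=(.501,-.0585),nW=(.4305,.0522))
np.savez("P.npz",**P); print(P)
move_pose([P["wW"][0],P["wW"][1],.2],down(0))
pick(P["wW"],.022,1.)
place(P["tW"],.045,.022)
c,im=snap("wrist","a1"); move_pose([.52,-.17,.3],down(0)); snap("wrist","a2")
E
```

```text
{'tW': array([ 0.6706, -0.1674]), 'tO': array([0.6586, 0.1563]), 'wW': array([ 0.417 , -0.1651]), 'wO': array([0.503 , 0.1587]), 'nO': (0.501, -0.0585), 'nW': (0.4305, 0.0522)}
touch False [ 0.4176 -0.1653  0.0227]
grip 59.67424090280607 30.000797510147095 8.3417
lifted 59.865052204004705 29.999690651893616 [ 0.4164 -0.1648  0.1992]
contact True [-0.0001  0.     -0.0001] [ 0.944  -0.2347  2.4943]
t 14.375
```

View pics/a2.png

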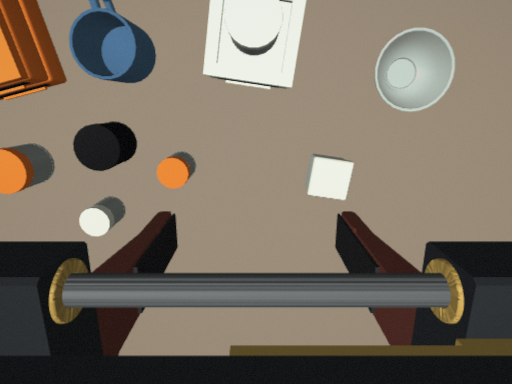

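The wide white tin stands in the white recess, lid at about (252,22). Next is the wide orange tin, then a look over both.

```bash
python3 - <<'E'
from h import *
P=np.load("P.npz")
pick(P["wO"],.022,1.)
place(P["tO"],.085,.022,zt=.22)
ims=[]
for n,k in [("lO","tO"),("lW","tW")]:
    x,y=P[k]; move_pose([x-.07,y,.36],down(0)); wait(.2)
    c,im=snap("wrist",n); np.savez(n+".npz",K=c[0],T=c[1])
    uv=[]; 
    ims.append(cv2.resize(im[20:200,160:360],None,fx=3,fy=3,interpolation=cv2.INTER_CUBIC)[:540,:400*2-200])
    g=cv2.medianBlur(cv2.cvtColor(im,cv2.COLOR_RGB2GRAY),3)
    z=.145 if n=="lO" else .105; f=316.6*.03/((c[1][2,3]-z)*1.0)
    h=cv2.HoughCircles(g[:220],cv2.HOUGH_GRADIENT,1,20,param1=60,param2=12,minRadius=int(f*.85),maxRadius=int(f*1.25))
    print(n,"r exp",f); 
    if h is not None:
        for u,v,r in h[0][:6]: print(u,v,r,ray(c,(u,v),z))
    print("tier",P[k])
a=np.vstack([cv2.resize(i,(333,300)) for i in ims]); cv2.imwrite("pics/lids.png",a[:,:,::-1]); print(get_time())
E
```

```text
touch False [0.5035 0.1587 0.0225]
grip 59.88878615249515 30.00074028968811 18.425
lifted 59.36734782523631 29.99966561794281 [0.5023 0.1585 0.1991]
contact True [-0.0001 -0.      0.    ] [0.7053 1.431  2.2138]
t 23.8417
lO r exp 25.416473992924733
366.5 104.5 27.1 [0.6529 0.0291]
506.5 89.5 24.3 [ 0.6692 -0.1282]
485.5 91.5 24.9 [ 0.667  -0.1047]
178.5 188.5 24.6 [0.5533 0.2509]
336.5 182.5 22.1 [0.5606 0.0576]
tier [0.6586 0.1563]
lW r exp 22.797180221257722
134.5 113.5 25.2 [ 0.6547 -0.01  ]
396.5 124.5 27.4 [ 0.6409 -0.3484]
126.5 192.5 20.1 [0.5489 0.0112]
11.5 114.5 26.2 [0.6533 0.1482]
381.5 140.5 21.8 [ 0.6202 -0.331 ]
tier [ 0.6706 -0.1674]
26.25
```

View pics/lids.png

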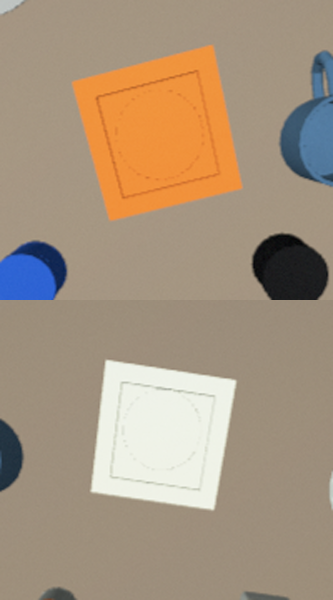

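Both wide tins stand in their recesses, with faint lid circles at about (255,101) orange and (257,97) white in full-image pixels. I'll compute the lid centres and stack the narrow tins.

```bash
python3 - <<'E'
from h import *
P=np.load("P.npz")
L={}
for n,uv,z,k in [("lO",(255.4,101.),.145,"tO"),("lW",(257.2,96.8),.105,"tW")]:
    d=np.load(n+".npz"); L[n]=ray((d["K"],d["T"]),uv,z); print(n,L[n],P[k])
    assert np.linalg.norm(L[n]-P[k])<.01
pick(P["nW"],.018,.8,zt=.22)
place(L["lW"],.105,.018,zt=.22,rel=.8)
pick(P["nO"],.018,.7,zt=.26)
place(L["lO"],.145,.018,zt=.26,rel=.8)
move_pose([.5,0,.4],down(0)); wait(.2)
snap("scene","f1"); c,im=snap("side","f2")
a=cv2.imread("pics/f1.png")[130:290,120:420]; b=cv2.imread("pics/f2.png")[110:330,90:340]
cv2.imwrite("pics/fin.png",np.vstack([cv2.resize(a,(560,299)),cv2.resize(b,(340,299))]) if 0 else np.vstack([cv2.resize(a,(540,288)),cv2.resize(b,(540,300))[:, :]]))
E
```

```text
lO [0.657  0.1564] [0.6586 0.1563]
lW [ 0.6755 -0.1676] [ 0.6706 -0.1674]
touch False [0.431  0.0522 0.0184]
grip 41.850656722834806 30.000987946987152 29.7417
lifted 41.656198236000456 29.999832808971405 [0.4299 0.0522 0.2193]
contact True [-0.0001  0.     -0.    ] [0.9345 0.1691 2.0531]
t 35.6667
touch False [ 0.5016 -0.0586  0.0185]
grip 41.8841637497367 30.001054108142853 38.4833
lifted 41.445382422268416 29.999831914901733 [ 0.5005 -0.0584  0.2592]
contact True [-0.     -0.      0.0002] [-0.671   0.3952  3.635 ]
t 44.4583
```

View pics/fin.png

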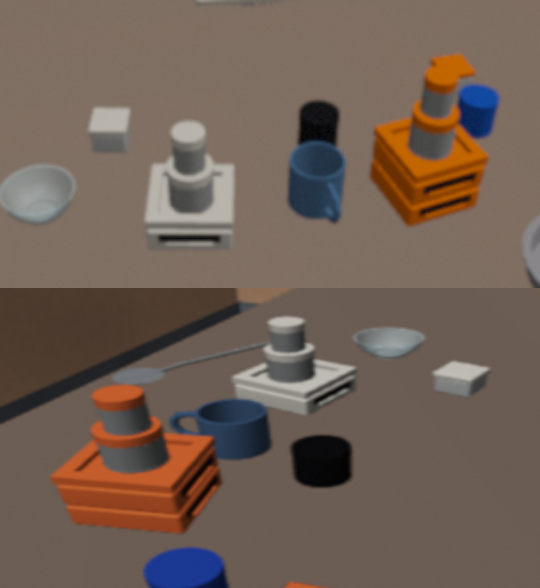

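Both stacks are upright, white at about (188,170) and orange at (437,115) in the crop. The narrow-to-wide lid offsets match perspective lean to within about 3 mm, and the tubs, mug and bowl are undisturbed. I'm handing in.

```bash
python3 -c "
from station import *
print(job_done(), get_time())"
```

```text
the job is handed in; nothing more can be done
the job is handed in; nothing more can be done
```

I handed in the job with each wide tin in its own colour's recess and its narrow tin stacked upright on top, at about 45 s of the 112 s allowed; the judge's verdict was not shown to me.

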